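Gauge two post collars and reject the tight one

TASK

Check the two monitor-post collars with the pin gauge: put the gauge's pin fully home in the bore that it fits and leave it standing upright in that collar on the desk. Stand the other collar, whose bore is too narrow for the pin, upright in the grey reject tray.

Things in the scene. Friction and masses are not known exactly. Their poses are not given: they have to be found in the camera images.
- pin_gauge: Steel gauge, pin down in the loose hole of a wooden stand (60 x 60 x 42 mm high); lifts straight out. Origin on the axis at the flange's underside, z up. Above it: flange 38 mm diameter, 5 mm thick, then round dark handle 26 mm diameter, to 60 mm above the origin. Below: pin 20 mm diameter, 36 mm long, the last 14 mm tapering to a 9 mm nose. 0.15 kg.
- collar_wide: Loose dark steel ring standing on the desk, 46 mm outside diameter, 40 mm high, through bore 25 mm: the pin goes in until the flange rests on the ring's top. Origin: centre of its underside, z up the bore. About 0.12 kg. Which collar stands left or right varies.
- collar_narrow: Loose dark steel collar of the same outside (46 mm diameter, 40 mm high) but with a bore of only 13 mm, which admits no more than the gauge's nose. Origin at the centre of its underside, z up along the bore. Mass about 0.12 kg.
- reject_tray: Grey square open tray, fixed to the desk, 160 x 160 mm outside, walls 22 mm high and 5 mm thick, floor 5 mm thick (its upper face 5 mm above the origin). Origin at the centre of its underside, x and y along its sides, z up.
Mind the look-alikes: they are no part of the job. Leave any purple or white look-alike of the pin_gauge alone.

How it is judged:
At the end, for the whole second after the job is handed in: Gauge upright (10 degrees) in the wide-bored collar, flange down on its top (6 mm), within 10 mm of its axis; that collar upright (10 degrees) on the desk. Narrow-bored collar standing on end (10 degrees) on the reject tray's floor. All at rest (z of pin_gauge in the frame of collar_wide between 0.034 and 0.046 m and horizontal distance between pin_gauge and collar_wide below 0.01 m and angle between each of pin_gauge, collar_wide's own z axis and vertical below 0.175 rad and height (world z) of collar_wide below 0.01 m and x of collar_narrow in the frame of reject_tray between -0.058 and 0.058 m and y of collar_narrow in the frame of reject_tray between -0.058 and 0.058 m and ((angle between collar_narrow's own z axis and vertical below 0.175 rad and height (world z) of collar_narrow below 0.012 m) or (angle between collar_narrow's own z axis and vertical above 2.967 rad and height (world z) of collar_narrow below 0.052 m)) and linear speed of each of pin_gauge, collar_wide, collar_narrow below 0.02 m/s); the robot touches nothing.
It also fails if it takes over 54 s, if anything falls off the work surface, if the arm or the gripper's body presses on something with over 40 N, if the wrist force passes 120 N, or if a joint passes its speed limit or range.

ROBOT

A 6-joint arm with a two-finger parallel gripper is mounted at the origin on a cart in front of the work surface, level with it; the furniture and walls round the work are solid. World frame = base frame: x ahead of the robot, y to its left, z up, the work surface at z = 0. Lengths are in m, angles in rad, forces in N, time in s.
With the tool pointing down it reaches from about 0.425 to 0.95 m from the base axis. Payload 3.5 kg.
Tool frame: the origin (TCP) lies at the very end of the fingers, on their centre line; the grasp point (between the pads) lies ctrl.tcp_to_grasp behind it (ctrl.tcp_to_grasp is the distance from the TCP to the grasp point, in m); z points along the fingers, y is the line along which they close (so a half turn about z gives the same grasp; the last joint's range is limited). The gripper opens to 85 mm and grips with 20 to 120 N. Pads are 22 mm wide; open, the fingers measure 114 mm over their backs; the gripper's body (76 mm by 85 mm) begins 54 mm behind the grasp point. The pads swing forward as they close: fully open they stand 13 mm farther back than shut.
Start: joints at [-1.261, 0.286, 1.577, -0, 1.279, -0.15], TCP at [0.3, -0.605, 0.204] pointing down, gripper open.
Joint ranges: [-2.77, 2.77], [-0.9, 2.22], [0.21, 2.48], [-1.53, 4.67], [0.24, 2.81], [-2.84, 2.84]. Speed limits (rad/s): [2.79, 2.79, 3.14, 3.14, 3.14, 3.14].

INTERFACE

Orientations are given as a unit quaternion [x, y, z, w].
In Python, from plant import ctrl gives the robot as it stands.
- The arm moves only by the shell command python3 -m inch 'ROWS' [FORCE]. ROWS is JSON, a list of rows, each an object with "slide": the shift along the tool's x, y, z in cm, a list of three; "turn": the turn about the tool's z in rad; "grip": the finger opening in cm, from 0 to 8.54. A call has 1 to 20 rows; each row is the pose to reach, as a shift and turn from the pose commanded when the call began, along the tool's axes at that moment; what a row does not reach only later rows make up. A row lasts 1/10 s, in which the tool goes at most 50 mm and 8.59 degrees, less where a joint would pass 70% of its speed; a pose out of reach is approached as far as the arm can. A call with a gripper value outside its range is refused whole. The fingers move at their own pace and stop on an object; FORCE is the grip in N (left out, the last holds). Time passes only in rows, so rows that repeat a pose let the fingers close. It gives the time, the measured TCP pose, the force, the opening and the grip force at its end, in the units of the state.
- ctrl.get_state(): the state, without advancing time (a new reading comes with each control period).
- ctrl.read_camera(name): name is "scene" or "top" or "wrist"; returns (picture, depth): 400x640x3 uint8, red, green, blue; 400x640 float32, m along the optical axis (not along the pixel's ray), 0 where there is no reading.
- ctrl.camera_info(name): a dict with "K" (3x3 intrinsics, pixels), "D" ([k1, k2, p1, p2, k3] as OpenCV has them; the pictures are not rectified), "camera_from_world" (4x4, takes a point from world to camera coordinates); the wrist camera has in their place "T_tool_cam" (4x4, takes a point from camera to tool coordinates, whose origin is the TCP and whose axes are the flange's). Camera axes: x right, y down, z forward; pixel columns grow to the right and rows downward; lengths in m; the calibration is good to about 2 mm. A picture is of the moment at which its call begins: read the wrist's pose just before it. camera_info takes no time and is no camera call.
- ctrl.sign_off(): hands the job in; it is judged then, once.
The state is a dict: "time": time; "qpos": joint angles; "dq": joint speeds; "joint_efforts": joint torques, N m; "eef_pos": TCP position; "tcp_rot": TCP orientation; "contact_force": force on the tool from outside, world axes, zero at the start; "wrist_torque": the same for the moment, N m; "opening": opening from 0.0 (shut) to 1.0 (fully open); "finger_force": force on a finger pad.
Only numpy, scipy, OpenCV 4.12 (cv2) and the standard library are available. Lean on these libraries where they do the work, as an engineer would, in place of code of your own. Each camera call takes 0.05 s, during which the arm holds its last target. There are 200 camera calls.

## Working session

There is one attempt and no reset: what is moved stays moved. The work goes in short steps, Python scripts to look and compute and a shell command to move; the robot and the scene stay as the last step left them, time stands still between calls to the robot, and variables do not carry over. Pictures are saved under pics/ and viewed, at most 10 in all, crops included, and the job is handed in when it is done.

```bash
ls; mkdir -p pics; cat > h.py <<'E'
import numpy as np,cv2
from plant import ctrl
from scipy.spatial.transform import Rotation as R
def cam(n):
    s=ctrl.get_state(); im,d=ctrl.read_camera(n); i=ctrl.camera_info(n)
    if n=='wrist':
        T=np.eye(4);T[:3,:3]=R.from_quat(s['tcp_rot']).as_matrix();T[:3,3]=s['eef_pos'];W=T@np.array(i['T_tool_cam'])
    else: W=np.linalg.inv(np.array(i['camera_from_world']))
    return im,d,np.array(i['K']),np.array(i['D']),W
def cloud(d,K,D,W):
    v,u=np.mgrid[:d.shape[0],:d.shape[1]]
    p=cv2.undistortPoints(np.stack([u,v],-1).reshape(-1,1,2).astype(np.float64),K,D).reshape(*d.shape,2)
    P=np.concatenate([p*d[...,None],d[...,None]],-1)
    return P@W[:3,:3].T+W[:3,3]
E
python3 - <<'E'
from h import *
for n in ['scene','top']:
    c=cam(n);cv2.imwrite(f'pics/{n}.png',c[0][...,::-1]);np.savez(n,*c)
s=ctrl.get_state();print(s,ctrl.tcp_to_grasp)
E
```

```text
pics
{'time': 0.1, 'qpos': array([-1.26101751e+00,  2.87127162e-01,  1.57805316e+00,  1.04462952e-05,
        1.27860698e+00, -1.49986264e-01]), 'dq': array([-0.00041862, -0.00102693, -0.00234306,  0.00117763,  0.00028706,
        0.00013288]), 'joint_efforts': array([ 1.24845163e-03, -4.07291114e+01, -2.93699634e+01, -1.01835315e-04,
        3.38123049e-03, -9.45968765e-06]), 'eef_pos': array([ 0.29935549, -0.60424774,  0.20263996]), 'tcp_rot': array([ 9.73692924e-01,  2.27861549e-01, -8.25947499e-05, -1.09422328e-03]), 'contact_force': array([-0.45196511,  0.34596854,  0.80473952]), 'wrist_torque': array([ 0.01906394, -0.03032003,  0.0233084 ]), 'finger_force': 0.0, 'opening': 0.9985333377592045} 0.0187
```

View pics/scene.png

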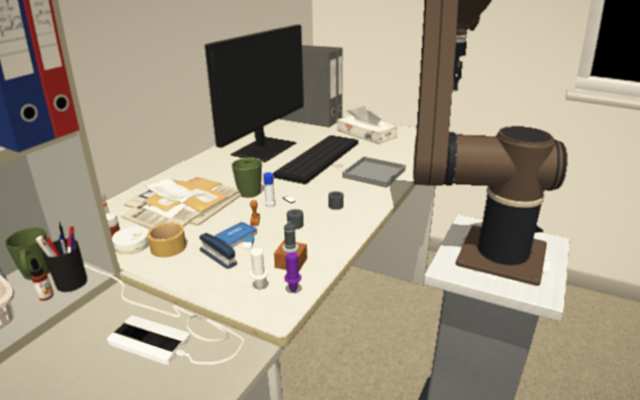

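View pics/top.png

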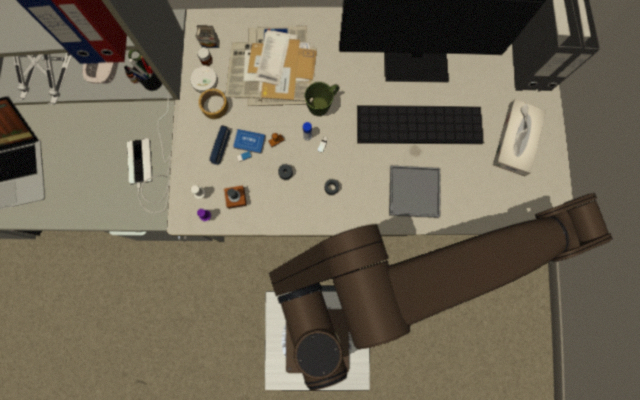

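The top view shows the collars at about (286,172) and (332,187), the gauge in its stand at (236,196), and the tray at (415,191). The purple and white look-alikes are at (204,214) and (198,191). Next I'll turn these into positions.

```bash
python3 - <<'E'
from h import *
z=np.load('top.npz');im,d,K,D,W=[z[k] for k in z.files]
P=cloud(d,K,D,W)
print('cam',W[:3,3])
for n,u,v,r,lo,hi in [('cA',286,172,14,.03,.05),('cB',332,187,14,.03,.05),('gauge',236,196,22,.08,.12),('stand',236,196,22,.035,.05),('tray',415,191,40,.012,.03),('trayall',415,191,40,.0,.1)]:
    Q=P[v-r:v+r,u-r:u+r].reshape(-1,3);m=(Q[:,2]>lo)&(Q[:,2]<hi);Q=Q[m]
    print(n,len(Q),Q.mean(0).round(4) if len(Q) else '',(Q.min(0).round(3),Q.max(0).round(3)) if len(Q) else '')
# tray outline
Q=P[150:232,375:455].reshape(-1,3);Q=Q[(Q[:,2]>.015)&(Q[:,2]<.03)]
print(cv2.minAreaRect((Q[:,:2]*1000).astype(np.float32)))
Q=P[180:212,220:252].reshape(-1,3);Q=Q[(Q[:,2]>.035)&(Q[:,2]<.047)]
print(cv2.minAreaRect((Q[:,:2]*1000).astype(np.float32)))
a=cv2.resize(im[150:225,180:360],None,fx=4,fy=4,interpolation=cv2.INTER_CUBIC)
cv2.imwrite('pics/crop.png',a[...,::-1])
E
```

```text
cam [0.16661073 0.01103169 1.50961817]
cA 155 [0.5209 0.1009 0.0396] (array([0.498, 0.078, 0.031]), array([0.545, 0.122, 0.047]))
cB 124 [ 0.4713 -0.0453  0.0387] (array([ 0.451, -0.066,  0.031]), array([ 0.496, -0.025,  0.049]))
gauge 68 [0.439  0.2576 0.0992] (array([0.427, 0.246, 0.08 ]), array([0.452, 0.271, 0.108]))
stand 274 [0.4376 0.2568 0.0425] (array([0.406, 0.226, 0.035]), array([0.473, 0.295, 0.05 ]))
tray 424 [ 0.4621 -0.3172  0.0199] (array([ 0.38 , -0.396,  0.012]), array([ 0.581, -0.229,  0.029]))
trayall 4111 [ 0.4632 -0.3133  0.0056] (array([ 0.337, -0.45 ,  0.   ]), array([ 0.598, -0.184,  0.03 ]))
((461.723388671875, -312.05816650390625), (161.84634399414062, 161.18931579589844), 87.84883880615234)
((439.9057922363281, 259.1345520019531), (61.674129486083984, 61.76047897338867), 10.129454612731934)
```

View pics/crop.png

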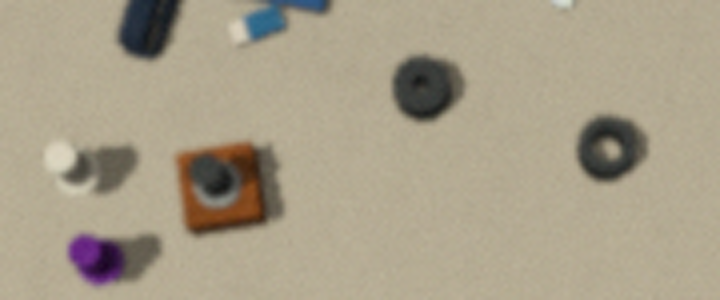

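The left collar at (286,172) shows only a small dark hole, so it is the narrow one. The right collar at (332,187) shows desk through its bore, so it is the wide one. Measured heights and sizes agree with the given figures. I'll hover over the narrow collar.

```bash
python3 -m inch '[{"slide":[13,-13.5,0],"turn":0.2,"grip":8.5},{"slide":[26,-27,0],"turn":0.46,"grip":8.5},{"slide":[39,-40.5,0],"turn":0.46,"grip":8.5},{"slide":[51.1,-53.4,0],"turn":0.46,"grip":8.5},{"slide":[51.1,-53.4,0],"turn":0.46,"grip":8.5},{"slide":[51.1,-53.4,0],"turn":0.46,"grip":8.5},{"slide":[51.1,-53.4,0],"turn":0.46,"grip":8.5},{"slide":[51.1,-53.4,0],"turn":0.46,"grip":8.5},{"slide":[51.1,-53.4,0],"turn":0.46,"grip":8.5},{"slide":[51.1,-53.4,0],"turn":0.46,"grip":8.5},{"slide":[51.1,-53.4,0],"turn":0.46,"grip":8.5},{"slide":[51.1,-53.4,0],"turn":0.46,"grip":8.5},{"slide":[51.1,-53.4,0],"turn":0.46,"grip":8.5},{"slide":[51.1,-53.4,0],"turn":0.46,"grip":8.5},{"slide":[51.1,-53.4,0],"turn":0.46,"grip":8.5},{"slide":[51.1,-53.4,0],"turn":0.46,"grip":8.5},{"slide":[51.1,-53.4,0],"turn":0.46,"grip":8.5},{"slide":[51.1,-53.4,0],"turn":0.46,"grip":8.5}]' 40
cat > w.py <<'E'
import sys
from h import *
c=cam('wrist');np.savez('wrist',*c);P=cloud(*c[1:]);s=ctrl.get_state()
print(s['eef_pos'].round(4),R.from_quat(s['tcp_rot']).as_matrix()[:,:2].round(3).tolist())
print('cam',c[4][:3,3].round(3),c[4][:3,2].round(3))
if len(sys.argv)>1: cv2.imwrite(sys.argv[1],c[0][...,::-1])
for n,x,y,lo,hi in [('A',.521,.101,.034,.046),('B',.4725,-.0455,.034,.046),('G',.44,.258,.094,.11)]:
    m=(np.hypot(P[...,0]-x,P[...,1]-y)<.035)&(P[...,2]>lo)&(P[...,2]<hi)&(c[1]>0)
    if m.sum()>50:
        q=P[m];(a,b),r=cv2.minEnclosingCircle((q[:,:2]*1000).astype(np.float32));print(n,m.sum(),q.mean(0).round(4),a,b,r,q.min(0).round(4),q.max(0).round(4))
E
python3 w.py pics/w1.png
```

```text
time: 1.9
eef_pos: [0.5201, 0.0998, 0.2035]
tcp_rot: [1.0, -0.0, -0.0, 0.0]
contact_force: [-0.9, -0.8, -0.0]
opening: 0.996
finger_force: 0.0
[0.5202 0.0994 0.2036] [[1.0, -0.002], [-0.002, -1.0], [-0.001, 0.0]]
cam [0.604 0.099 0.374] [-0.323 -0.001 -0.946]
A 1097 [0.525  0.0982 0.0404] 523.962158203125 98.32421112060547 22.98370933532715 [0.5023 0.0762 0.0341] [0.5467 0.1208 0.0428]
B 833 [ 0.4764 -0.0463  0.04  ] 474.86029052734375 -47.32268524169922 23.211790084838867 [ 0.4527 -0.0703  0.034 ] [ 0.4977 -0.0242  0.0433]
G 511 [0.4453 0.2538 0.1012] 443.43597412109375 255.2633819580078 13.61925220489502 [0.43   0.2423 0.0943] [0.4568 0.2675 0.1039]
```

View pics/w1.png

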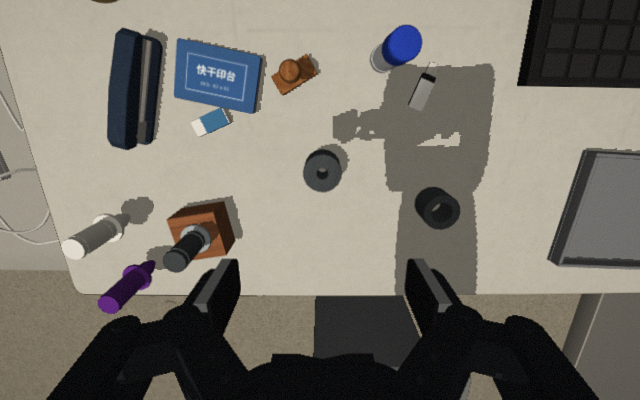

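The wrist view confirms it: the narrow bore is at (322,170), the wide bore at (437,208) and the gauge at (190,240). The radii match at 23 mm and 13 mm. Now I'll grasp the narrow collar and lift it.

```bash
python3 -m inch '[{"slide":[0.3,0.1,10],"turn":0,"grip":8.5},{"slide":[0.3,0.1,10],"turn":0,"grip":8.5},{"slide":[0.3,0.1,17],"turn":0,"grip":8.5},{"slide":[0.3,0.1,17],"turn":0,"grip":8.5},{"slide":[0.3,0.1,19.1],"turn":0,"grip":8.5},{"slide":[0.3,0.1,19.1],"turn":0,"grip":8.5},{"slide":[0.3,0.1,19.1],"turn":0,"grip":4},{"slide":[0.3,0.1,19.1],"turn":0,"grip":4},{"slide":[0.3,0.1,19.1],"turn":0,"grip":4},{"slide":[0.3,0.1,19.1],"turn":0,"grip":4},{"slide":[0.3,0.1,19.1],"turn":0,"grip":4},{"slide":[0.3,0.1,19.1],"turn":0,"grip":4},{"slide":[0.3,0.1,19.1],"turn":0,"grip":4},{"slide":[0.3,0.1,19.1],"turn":0,"grip":4}]' 40
```

```text
time: 3.35
eef_pos: [0.5235, 0.0995, 0.0129]
tcp_rot: [1.0, -0.0, -0.0, -0.0]
contact_force: [0.0, -0.2, 0.3]
opening: 0.469
finger_force: 0.0
```

```bash
python3 w.py pics/w2.png
```

```text
[0.5235 0.0995 0.0129] [[1.0, -0.0], [-0.0, -1.0], [-0.0, 0.0]]
cam [0.607 0.098 0.183] [-0.323 -0.001 -0.947]
A 4447 [0.5265 0.0983 0.0402] 524.26611328125 99.95146942138672 24.281639099121094 [0.502  0.0776 0.034 ] [0.5471 0.1219 0.046 ]
B 3241 [ 0.4777 -0.0454  0.0393] 475.2939758300781 -47.18434524536133 23.898332595825195 [ 0.4522 -0.0709  0.034 ] [ 0.499  -0.024   0.0423]
```

View pics/w2.png

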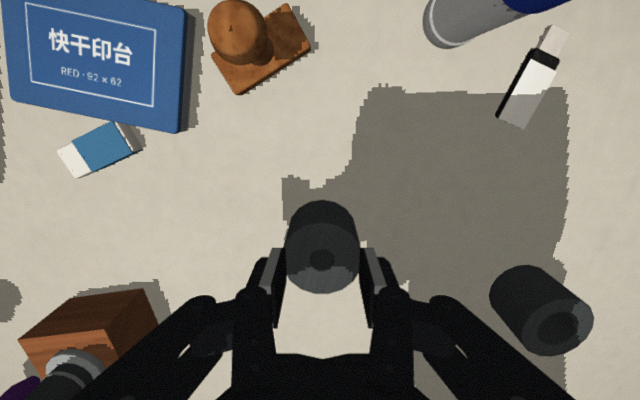

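The collar is between the fingers at (322,250), but the pads don't quite touch it yet. I'll keep closing.

```bash
python3 -m inch '[{"slide":[0,0,0],"turn":0,"grip":2},{"slide":[0,0,0],"turn":0,"grip":2},{"slide":[0,0,0],"turn":0,"grip":2},{"slide":[0,0,0],"turn":0,"grip":2},{"slide":[0,0,0],"turn":0,"grip":2},{"slide":[0,0,0],"turn":0,"grip":2}]' 40
```

```text
time: 4.0
eef_pos: [0.5235, 0.0994, 0.0129]
tcp_rot: [1.0, -0.0, 0.0, -0.0]
contact_force: [-0.7, 0.6, 0.2]
opening: 0.234
finger_force: 0.0
```

```bash
python3 - <<'E'
from h import *
im,d,K,D,W=c=cam('wrist');cv2.imwrite('pics/w3.png',im[...,::-1])
s=ctrl.get_state();print(s['opening'],s['finger_force'],ctrl.camera_info('wrist')['T_tool_cam'])
C=np.linalg.inv(W)
for p in [(.5235,.0995,.0129),(.5235,.0995,.0129+.0187),(.524,.0995,.04),(.524,.0995,0)]:
    print(p,cv2.projectPoints(np.array([p]),cv2.Rodrigues(C[:3,:3])[0],C[:3,3],K,D)[0].ravel())
E
```

```text
0.23708490913007563 0.0 [[ 2.53721462e-04 -9.46591792e-01 -3.22434358e-01  8.38579532e-02]
 [ 9.99999425e-01 -9.57704782e-05  1.06805263e-03  1.06327592e-03]
 [-1.04188955e-03 -3.22434443e-01  9.46591223e-01 -1.70542163e-01]
 [ 0.00000000e+00  0.00000000e+00  0.00000000e+00  1.00000000e+00]]
(0.5235, 0.0995, 0.0129) [320.12920546 239.16234464]
(0.5235, 0.0995, 0.0316) [319.94787827 253.44509434]
(0.524, 0.0995, 0.04) [319.85140949 260.0721568 ]
(0.524, 0.0995, 0) [320.2342488  230.10296314]
```

View pics/w3.png

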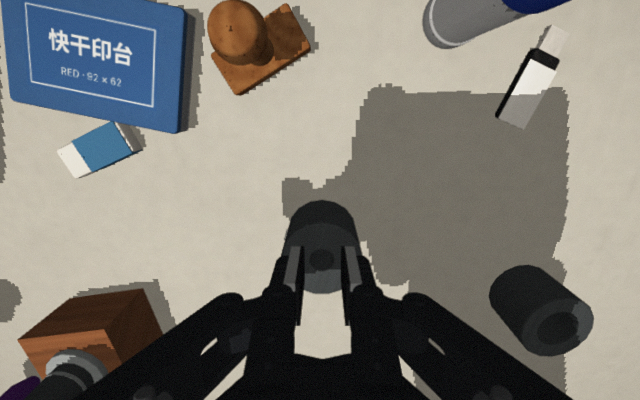

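The pads have closed above the collar's top, at about (295,270) and (350,270), so they sit higher than I took them to be. I'll measure the pad height from depth.

```bash
python3 - <<'E'
from h import *
for k in ('wrist',):
    z=np.load('wrist.npz');im,d,K,D,W=[z[k] for k in z.files]
    P=cloud(d,K,D,W);print('prev');[print(u,v,P[v,u].round(4)) for u,v in [(278,255),(275,300),(372,262),(374,300),(270,262),(322,280)]]
c=cam('wrist');P=cloud(*c[1:]);print('now');[print(u,v,P[v,u].round(4)) for u,v in [(299,250),(296,290),(291,255),(297,320),(345,250),(350,290),(348,320),(322,285),(322,262)]]
E
```

```text
prev
278 255 [0.535  0.1202 0.0542]
275 300 [0.528  0.1182 0.0799]
372 262 [0.5345 0.0744 0.06  ]
374 300 [0.5288 0.0766 0.081 ]
270 262 [0.535  0.1231 0.0608]
322 280 [0.5113 0.0984 0.0404]
now
299 250 [0.5351 0.1101 0.049 ]
296 290 [0.5314 0.1094 0.0777]
291 255 [0.5348 0.1138 0.0537]
297 320 [0.5158 0.1094 0.0778]
345 250 [0.5347 0.0865 0.0483]
350 290 [0.5314 0.0864 0.0777]
348 320 [0.5163 0.0869 0.0784]
322 285 [0.5077 0.0983 0.0399]
322 262 [0.5171 0.0983 0.0304]
```

The pad tips measure z≈0.046, about 33 mm above the reported TCP, so I'll go by the measurement. I'll open, go lower in two steps while watching the force, and then close.

```bash
python3 -m inch '[{"slide":[0,0,0],"turn":0,"grip":6.5},{"slide":[0,0,0],"turn":0,"grip":6.5},{"slide":[0,0,0],"turn":0,"grip":6.5},{"slide":[0,0,0],"turn":0,"grip":6.5},{"slide":[0,0,0],"turn":0,"grip":6.5},{"slide":[0,0,0],"turn":0,"grip":6.5},{"slide":[0.1,0.1,1],"turn":0,"grip":6.5},{"slide":[0.1,0.1,2],"turn":0,"grip":6.5},{"slide":[0.1,0.1,2.5],"turn":0,"grip":6.5},{"slide":[0.1,0.1,2.5],"turn":0,"grip":6.5}]' 40
python3 -m inch '[{"slide":[0,0,0.5],"turn":0,"grip":6.5},{"slide":[0,0,1],"turn":0,"grip":6.5},{"slide":[0,0,1.4],"turn":0,"grip":6.5},{"slide":[0,0,1.4],"turn":0,"grip":6.5},{"slide":[0,0,1.4],"turn":0,"grip":3.5},{"slide":[0,0,1.4],"turn":0,"grip":3.5},{"slide":[0,0,1.4],"turn":0,"grip":3.5},{"slide":[0,0,1.4],"turn":0,"grip":3.5},{"slide":[0,0,1.4],"turn":0,"grip":3.5},{"slide":[0,0,1.4],"turn":0,"grip":3.5}]' 40
```

```text
time: 5.1
eef_pos: [0.5231, 0.0984, -0.0138]
tcp_rot: [1.0, -0.0, -0.002, -0.0]
contact_force: [-0.6, 0.8, 0.0]
opening: 0.757
finger_force: 0.0
time: 6.1
eef_pos: [0.525, 0.0985, -0.0257]
tcp_rot: [1.0, -0.0, 0.0, -0.0]
contact_force: [1.4, 1.0, 1.5]
opening: 0.537
finger_force: 41.2
```

Gripped at 46 mm. Now lift it and carry it to the tray.

```bash
python3 -m inch '[{"slide":[0,0,-3],"turn":0,"grip":3.5},{"slide":[0,0,-7],"turn":0,"grip":3.5},{"slide":[0,0,-10],"turn":0,"grip":3.5},{"slide":[-0.4,3,-10],"turn":0,"grip":3.5},{"slide":[-1,7,-10],"turn":0,"grip":3.5},{"slide":[-1.6,11,-10],"turn":0,"grip":3.5},{"slide":[-2.2,15,-10],"turn":0,"grip":3.5},{"slide":[-2.8,19,-10],"turn":0,"grip":3.5},{"slide":[-3.4,23,-10],"turn":0,"grip":3.5},{"slide":[-4,27,-10],"turn":0,"grip":3.5},{"slide":[-4.6,31,-10],"turn":0,"grip":3.5},{"slide":[-5.2,35,-10],"turn":0,"grip":3.5},{"slide":[-5.8,39,-10],"turn":0,"grip":3.5},{"slide":[-6.1,41.1,-10],"turn":0,"grip":3.5},{"slide":[-6.1,41.1,-10],"turn":0,"grip":3.5},{"slide":[-6.1,41.1,-10],"turn":0,"grip":3.5}]' 40
python3 - <<'E'
from h import *
c=cam('wrist');P=cloud(*c[1:]);m=(c[1]>0)
q=P[m];q=q[(abs(q[:,0]-.46)<.1)&(abs(q[:,1]+.312)<.1)&(q[:,2]>.017)&(q[:,2]<.026)]
print(len(q),q.min(0),q.max(0),cv2.minAreaRect((q[:,:2]*1000).astype(np.float32)),ctrl.get_state()['eef_pos'])
q=P[m];q=q[(abs(q[:,0]-.46)<.04)&(abs(q[:,1]+.312)<.06)&(q[:,2]>.0)&(q[:,2]<.1)];print(np.percentile(q[:,2],[1,5,20,50,80,95,99]))
E
```

```text
time: 7.7
eef_pos: [0.4627, -0.3121, 0.073]
tcp_rot: [1.0, -0.001, -0.001, -0.001]
contact_force: [-0.2, -0.6, -1.4]
opening: 0.537
finger_force: 41.6
4279 [ 0.38781076 -0.39716488  0.01700061] [ 0.54632271 -0.22972745  0.0249989 ] ((463.213134765625, -313.643798828125), (160.14939880371094, 159.08370971679688), 87.0709228515625) [ 0.46288199 -0.31139113  0.07305664]
[0.00409514 0.00452243 0.00504061 0.00557831 0.00611241 0.00663569
 0.00709076]
```

```bash
python3 -m inch '[{"slide":[0,0,4],"turn":0,"grip":3.5},{"slide":[0,0,7],"turn":0,"grip":3.5},{"slide":[0,0,8.5],"turn":0,"grip":3.5},{"slide":[0,0,9.3],"turn":0,"grip":3.5},{"slide":[0,0,9.3],"turn":0,"grip":3.5},{"slide":[0,0,9.3],"turn":0,"grip":3.5},{"slide":[0,0,9.3],"turn":0,"grip":6.5},{"slide":[0,0,9.3],"turn":0,"grip":6.5},{"slide":[0,0,9.3],"turn":0,"grip":6.5},{"slide":[0,0,9.3],"turn":0,"grip":6.5},{"slide":[0,0,7],"turn":0,"grip":6.5},{"slide":[0,0,3],"turn":0,"grip":6.5},{"slide":[0,0,-2],"turn":0,"grip":6.5},{"slide":[0,0,-7],"turn":0,"grip":6.5},{"slide":[0,0,-12],"turn":0,"grip":6.5},{"slide":[0,0,-12],"turn":0,"grip":6.5}]' 40
python3 - <<'E'
from h import *
c=cam('wrist');P=cloud(*c[1:]);q=P[c[1]>0]
q=q[(abs(q[:,0]-.463)<.06)&(abs(q[:,1]+.312)<.06)&(q[:,2]>.025)&(q[:,2]<.06)]
print(len(q),q.mean(0),np.percentile(q[:,2],[5,50,95]),cv2.minEnclosingCircle((q[q[:,2]>.041,:2]*1000).astype(np.float32)),ctrl.get_state()['eef_pos'])
E
```

```text
time: 9.35
eef_pos: [0.4672, -0.3161, 0.204]
tcp_rot: [1.0, -0.0, 0.006, 0.006]
contact_force: [-0.9, 0.4, 0.1]
opening: 0.755
finger_force: 0.0
1204 [ 0.46584523 -0.31498497  0.04422382] [0.03393585 0.0453646  0.04661078] ((463.9359130859375, -315.0848388671875), 22.83064842224121) [ 0.46559718 -0.31465248  0.19960687]
```

The narrow collar stands in the tray: its top is at 0.045 and its radius 22.8 mm. On to the gauge.

```bash
python3 -m inch '[{"slide":[0,-4,0],"turn":0,"grip":5},{"slide":[0,-9,0],"turn":0,"grip":5},{"slide":[0,-14,0],"turn":0,"grip":5},{"slide":[-0.2,-19,0],"turn":0,"grip":5},{"slide":[-0.4,-24,0],"turn":0,"grip":5},{"slide":[-0.6,-29,0],"turn":0,"grip":5},{"slide":[-0.8,-34,0],"turn":0,"grip":5},{"slide":[-1,-39,0],"turn":0,"grip":5},{"slide":[-1.3,-44,0],"turn":0,"grip":5},{"slide":[-1.5,-49,0],"turn":0,"grip":5},{"slide":[-1.7,-54,0],"turn":0,"grip":5},{"slide":[-1.8,-56.7,0],"turn":0,"grip":5},{"slide":[-1.8,-56.7,0],"turn":0,"grip":5},{"slide":[-1.8,-56.7,0],"turn":0,"grip":5},{"slide":[-1.8,-56.7,0],"turn":0,"grip":5}]' 50
python3 w.py pics/w4.png
```

```text
time: 10.9
eef_pos: [0.4451, 0.2535, 0.1928]
tcp_rot: [1.0, -0.001, -0.001, 0.001]
contact_force: [-0.2, -0.9, 0.4]
opening: 0.584
finger_force: 0.0
[0.4454 0.2533 0.1932] [[1.0, -0.002], [-0.002, -1.0], [-0.001, 0.001]]
cam [0.529 0.252 0.363] [-0.324 -0.002 -0.946]
B 1145 [ 0.4762 -0.0454  0.0398] 476.1747741699219 -47.28431701660156 24.129384994506836 [ 0.4533 -0.0714  0.034 ] [ 0.4983 -0.0234  0.0426]
G 610 [0.4442 0.2555 0.102 ] 443.07598876953125 255.49874877929688 13.03940200805664 [0.4309 0.2426 0.0945] [0.4559 0.2684 0.1043]
```

View pics/w4.png

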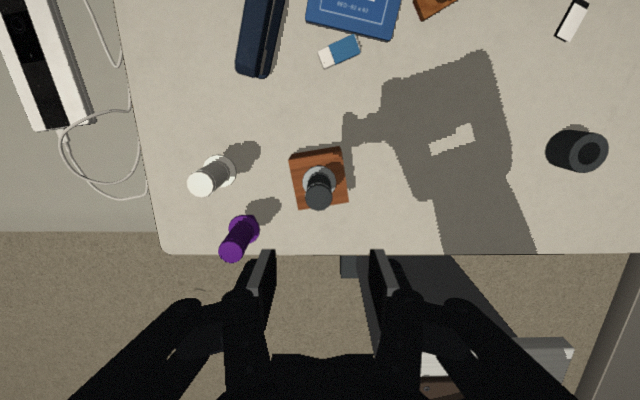

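The gauge is centred at (320,190). The white and purple look-alikes, at (205,180) and (240,240), are clear of the fingers. Now down to grip the handle.

```bash
python3 -m inch '[{"slide":[-0.2,-0.2,5],"turn":0,"grip":5},{"slide":[-0.2,-0.2,9],"turn":0,"grip":5},{"slide":[-0.2,-0.2,13],"turn":0,"grip":5},{"slide":[-0.2,-0.2,16],"turn":0,"grip":5},{"slide":[-0.2,-0.2,17.1],"turn":0,"grip":5},{"slide":[-0.2,-0.2,17.1],"turn":0,"grip":5},{"slide":[-0.2,-0.2,17.1],"turn":0,"grip":1.5},{"slide":[-0.2,-0.2,17.1],"turn":0,"grip":1.5},{"slide":[-0.2,-0.2,17.1],"turn":0,"grip":1.5},{"slide":[-0.2,-0.2,17.1],"turn":0,"grip":1.5},{"slide":[-0.2,-0.2,17.1],"turn":0,"grip":1.5},{"slide":[-0.2,-0.2,17.1],"turn":0,"grip":1.5},{"slide":[-0.2,-0.2,17.1],"turn":0,"grip":1.5}]' 50
```

```text
time: 12.25
eef_pos: [0.4456, 0.257, 0.0253]
tcp_rot: [1.0, 0.0, 0.002, -0.0]
contact_force: [-0.3, -1.1, 6.6]
opening: 0.293
finger_force: 49.4
```

```bash
python3 -m inch '[{"slide":[0,0,-2],"turn":0,"grip":1.5},{"slide":[0,0,-5],"turn":0,"grip":1.5},{"slide":[0,0,-9],"turn":0,"grip":1.5},{"slide":[0.2,2,-9],"turn":0,"grip":1.5},{"slide":[0.5,6,-9],"turn":0,"grip":1.5},{"slide":[1,10,-9],"turn":0,"grip":1.5},{"slide":[1.5,14,-9],"turn":0,"grip":1.5},{"slide":[2,18,-9],"turn":0,"grip":1.5},{"slide":[2.5,22,-9],"turn":0,"grip":1.5},{"slide":[3,26,-9],"turn":0,"grip":1.5},{"slide":[3.2,29,-9],"turn":0,"grip":1.5},{"slide":[3.2,30.4,-9],"turn":0,"grip":1.5},{"slide":[3.2,30.4,-9],"turn":0,"grip":1.5},{"slide":[3.2,30.4,-9],"turn":0,"grip":1.5},{"slide":[3.2,30.4,-9],"turn":0,"grip":1.5}]' 50
python3 w.py pics/w5.png
```

```text
time: 13.75
eef_pos: [0.4752, -0.0462, 0.1127]
tcp_rot: [1.0, 0.001, -0.0, -0.0]
contact_force: [-0.2, -0.8, -1.6]
opening: 0.292
finger_force: 49.6
[ 0.4752 -0.0462  0.1127] [[1.0, 0.002], [0.002, -1.0], [-0.0, -0.0]]
cam [ 0.559 -0.047  0.283] [-0.323 -0.001 -0.946]
B 1502 [ 0.4763 -0.048   0.0401] 475.20050048828125 -48.008609771728516 22.85100555419922 [ 0.4531 -0.0703  0.0341] [ 0.4977 -0.0254  0.0427]
```

View pics/w5.png

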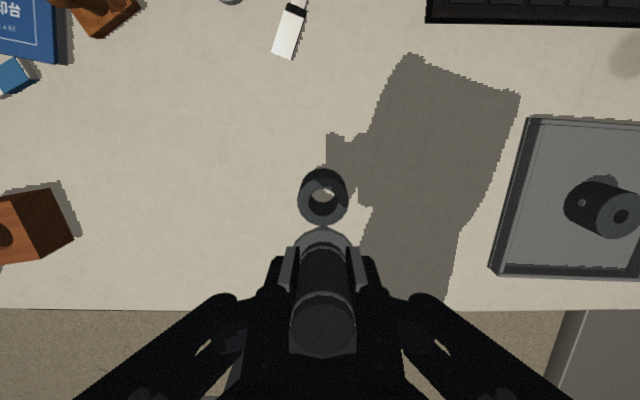

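The gauge is held with its handle top at about (322,325) and its flange at (322,237). The wide collar is below at (322,197), and the narrow collar is standing in the tray. I'll measure the gauge in the hand.

```bash
python3 - <<'E'
from h import *
z=np.load('wrist.npz');im,d,K,D,W=[z[k] for k in z.files];P=cloud(d,K,D,W)
sub=P[220:365,285:362].reshape(-1,3);q=sub[(abs(sub[:,0]-.475)<.03)&(sub[:,2]>.1)]
print(np.histogram(q[:,2],bins=np.arange(.11,.2,.004)))
for u,v in [(322,232),(322,240),(322,250),(322,270),(322,290),(322,300),(322,320),(322,345)]: print(u,v,P[v,u].round(4))
t=P[298:355,292:355].reshape(-1,3);t=t[t[:,2]>t[:,2].max()-.004];print('top',len(t),t.mean(0),cv2.minEnclosingCircle((t[:,:2]*1000).astype(np.float32)))
E
```

```text
(array([   4,    0,    0,    0,    3,  183,  676,  107,  246,  283,  316,
        330,  337,  362,  386,  395,  539,  529,  553, 2114,  917,   43]), array([0.11 , 0.114, 0.118, 0.122, 0.126, 0.13 , 0.134, 0.138, 0.142,
       0.146, 0.15 , 0.154, 0.158, 0.162, 0.166, 0.17 , 0.174, 0.178,
       0.182, 0.186, 0.19 , 0.194, 0.198]))
322 232 [ 0.4906 -0.0473  0.1352]
322 240 [ 0.4858 -0.0473  0.1353]
322 250 [ 0.4853 -0.0473  0.146 ]
322 270 [ 0.4859 -0.0473  0.1662]
322 290 [ 0.4856 -0.0473  0.1809]
322 300 [ 0.4866 -0.0473  0.1886]
322 320 [ 0.4775 -0.0473  0.1891]
322 345 [ 0.4662 -0.0474  0.1905]
top 13 [ 0.55910664 -0.04725782  0.28318814] ((559.1066284179688, -47.257816314697266), 9.999999747378752e-05)
```

The handle is vertical, its axis is at x≈0.4726 and the nose at z≈0.094. It needs to shift +2.5 mm in x, then go down.

```bash
python3 -m inch '[{"slide":[0.25,0.05,0],"turn":0,"grip":1.5},{"slide":[0.25,0.05,2],"turn":0,"grip":1.5},{"slide":[0.25,0.05,4],"turn":0,"grip":1.5},{"slide":[0.25,0.05,5],"turn":0,"grip":1.5},{"slide":[0.25,0.05,6],"turn":0,"grip":1.5},{"slide":[0.25,0.05,7],"turn":0,"grip":1.5},{"slide":[0.25,0.05,7],"turn":0,"grip":1.5}]' 50
python3 - <<'E'
from h import *
c=cam('wrist');P=cloud(*c[1:]);print(ctrl.get_state()['contact_force'])
for u,v in [(322,232),(322,240),(322,270),(322,290),(322,320)]: print(P[v,u].round(4))
q=P[c[1]>0];q=q[(np.hypot(q[:,0]-.475,q[:,1]+.048)<.035)&(q[:,2]>.03)&(q[:,2]<.044)];print(len(q),q.min(0),q.max(0))
E
```

```text
time: 14.5
eef_pos: [0.4771, -0.0477, 0.0417]
tcp_rot: [1.0, -0.0, -0.001, -0.0]
contact_force: [-0.4, 0.3, -1.8]
opening: 0.291
finger_force: 49.7
[ 0.07118328  0.64433009 -0.77937006]
[ 0.4921 -0.0488  0.0632]
[ 0.4875 -0.0488  0.0638]
[ 0.4875 -0.0488  0.0946]
[ 0.4874 -0.0488  0.1095]
[ 0.4801 -0.0488  0.1187]
1574 [ 0.47113116 -0.07037037  0.03001388] [ 0.4980218  -0.02527408  0.04253728]
```

The pin is in with no contact force. Seat it, release and retreat.

```bash
python3 -m inch '[{"slide":[0,0,0.5],"turn":0,"grip":1.5},{"slide":[0,0,1.0],"turn":0,"grip":1.5},{"slide":[0,0,1.5],"turn":0,"grip":1.5},{"slide":[0,0,1.8],"turn":0,"grip":1.5},{"slide":[0,0,1.8],"turn":0,"grip":1.5},{"slide":[0,0,1.8],"turn":0,"grip":1.5}]' 50
python3 -m inch '[{"slide":[0,0,0],"turn":0,"grip":5},{"slide":[0,0,0],"turn":0,"grip":5},{"slide":[0,0,0],"turn":0,"grip":5},{"slide":[0,0,0],"turn":0,"grip":5},{"slide":[0,0,-2],"turn":0,"grip":5},{"slide":[0,0,-5],"turn":0,"grip":5},{"slide":[0,0,-9],"turn":0,"grip":5},{"slide":[0,0,-13],"turn":0,"grip":5},{"slide":[0,0,-18],"turn":0,"grip":5},{"slide":[0,0,-18],"turn":0,"grip":5},{"slide":[0,0,-18],"turn":0,"grip":5},{"slide":[0,0,-18],"turn":0,"grip":5}]'
python3 w.py pics/w6.png; python3 - <<'E'
from h import *
z=np.load('wrist.npz');im,d,K,D,W=[z[k] for k in z.files];P=cloud(d,K,D,W);q=P[d>0]
for n,x,y,lo,hi in [('gtop',.475,-.048,.094,.11),('ring',.475,-.048,.03,.06),('flange',.475,-.048,.043,.05),('narrow',.464,-.315,.038,.05)]:
    s=q[(np.hypot(q[:,0]-x,q[:,1]-y)<.045)&(q[:,2]>lo)&(q[:,2]<hi)]
    if len(s):print(n,len(s),s.min(0).round(4),s.max(0).round(4),np.median(s[:,2]))
E
```

```text
time: 15.15
eef_pos: [0.478, -0.0481, 0.0249]
tcp_rot: [1.0, -0.0, -0.0, -0.0]
contact_force: [-0.1, -0.9, -0.8]
opening: 0.292
finger_force: 49.7
time: 16.35
eef_pos: [0.4772, -0.0478, 0.2036]
tcp_rot: [1.0, -0.0, -0.001, -0.0]
contact_force: [0.5, 0.3, -1.2]
opening: 0.587
finger_force: 0.0
[ 0.4769 -0.0477  0.203 ] [[1.0, -0.0], [-0.0, -1.0], [-0.003, -0.001]]
cam [ 0.561 -0.049  0.374] [-0.324 -0.    -0.946]
B 504 [ 0.4836 -0.0465  0.0422] 475.15704345703125 -48.22090530395508 22.869359970092773 [ 0.4584 -0.0701  0.034 ] [ 0.4978 -0.0265  0.046 ]
gtop 549 [ 0.4634 -0.0628  0.0942] [ 0.4886 -0.037   0.1026] 0.10046769854286275
ring 663 [ 0.4584 -0.0701  0.0301] [ 0.4978 -0.0265  0.0597] 0.04441532349572336
flange 304 [ 0.4648 -0.0685  0.0431] [ 0.4942 -0.0314  0.0497] 0.04555227447194085
narrow 1217 [ 0.4421 -0.3367  0.038 ] [ 0.4872 -0.2904  0.0479] 0.04558396946281962
```

View pics/w6.png

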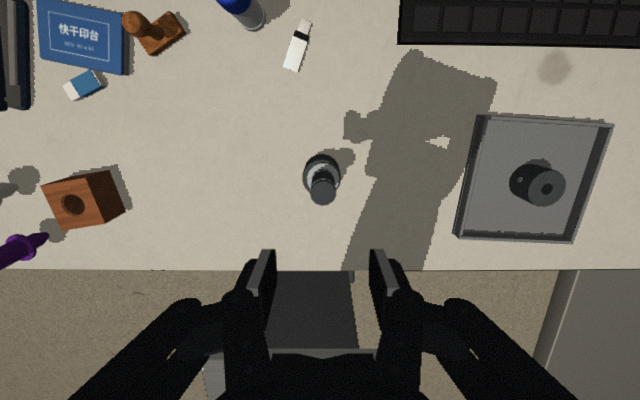

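The gauge stands seated in the wide collar at (322,178), with its top at 0.100 and flange at 0.045. The narrow collar stands in the tray at (540,185), and the fingers are clear of both.

```bash
python3 -c "
from plant import ctrl;print(ctrl.sign_off())"
```

```text
the job is handed in; nothing more can be done
None
```

The job is handed in: the gauge stands fully home in the wide collar on the desk and the narrow collar stands upright in the reject tray, both confirmed in the last wrist image (about 16 s used); sign-off returned no verdict.

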